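# Trace a gasket channel with a spring probe

## Robot

A 6-joint arm with a two-finger parallel gripper is mounted at the origin on a cart in front of the work surface, level with it; the furniture and walls round the work are solid. World frame = base frame: x ahead of the robot, y to its left, z up, the work surface at z = 0. Lengths are in m, angles in degrees, forces in N, time in s.
With the tool pointing down it reaches from about 0.4 to 0.825 m from the base axis. Payload 7 kg.
Tool frame: the origin (TCP) lies at the very end of the fingers, on their centre line; the grasp point (between the pads) lies 19 mm behind it (r.grip_depth is the distance from the TCP to the grasp point, in m); z points along the fingers, y is the line along which they close (so a half turn about z gives the same grasp; the last joint's range is limited). The gripper opens to 88 mm and grips with 3 to 60 N. Pads are 19 mm wide; open, the fingers measure 130 mm over their backs; the gripper's body (78 mm by 193 mm) begins 47 mm behind the grasp point.
Start: joints at [80.621, 20.546, 0.682, 0, -70.136, -16.507], TCP at [0.295, 0.607, 0.227] pointing down, gripper open.
Joint ranges: [-176.03, 176.03], [-82.01, 121.73], [-58.28, 71.71], [-173.87, 95.51], [-174.79, -0.11], [-173.66, 173.66]. Speed limits (degrees/s): [136.94, 136.94, 172.46, 180, 180, 180].

## Interface

Orientations are given as [roll, pitch, yaw] about the fixed x, y, z axes, in that order (R = Rz(yaw) Ry(pitch) Rx(roll)).
In Python, from plant import r gives the robot as it stands.
- The arm moves only by the tool play_rows, never from a script. Its argument "rows" is a list that holds one entry, the list of rows, each a list of 5 numbers: the closure, from 0 (fully open) to 1 (shut), then the shift along the tool's x, y, z each as a share of 0.5 m, from -1 to 1, then the turn about the tool's z as a share of 1.5 rad, from -1 to 1. A call has exactly 8 rows; each row is the pose to reach, as a shift and turn from the pose commanded when the call began, along the tool's axes at that moment; what a row does not reach only later rows make up. A row lasts 1/12 s, in which the tool goes at most 41.7 mm and 7.16 degrees, less where a joint would pass 70% of its speed; a pose out of reach is approached as far as the arm can. A call with a number of a shift or a turn outside -1 to 1 is refused whole. A call with a gripper value outside its range is refused whole. The fingers move at their own pace and stop on an object; "squeeze" is the grip in N (left out, the last holds). Time passes only in rows, so rows that repeat a pose let the fingers close, or fill a call up. It gives the time, the measured TCP pose, the force, the opening and the grip force at its end, in the units of the state.
- r.get_state(): the state, without advancing time (a new reading comes with each control period).
- r.capture(name): name is "side" or "top" or "wrist"; returns the picture (400x640x3 uint8, red, green, blue); there is no depth.
- r.camera_info(name): a dict with "fovy" (degrees; the focal length in pixels is half the picture's height over the tangent of half this angle, whatever the lens; pixels are square), "cx", "cy" (the principal point, pixels), "pose" (4x4, takes a point from camera to world coordinates). Camera axes: x right, y down, z forward; pixel columns grow to the right and rows downward; lengths in m; the calibration is good to about 2 mm. A picture is of the moment at which its call begins: read the wrist's pose just before it. camera_info takes no time and is no camera call; for the wrist camera it gives the pose at the moment of the call.
- r.close_job(): hands the job in; it is judged then, once.
The state is a dict: "time_s": time; "joints": joint angles; "qd": joint speeds; "joint_torque": joint torques, N m; "tcp_pos": TCP position; "eef_rot": TCP orientation; "contact_force": force on the tool from outside, world axes, zero at the start; "moment": the same for the moment, N m; "gripper_width": finger opening in m; "gripper_force": force on a finger pad.
Only numpy, scipy, OpenCV 4.12 (cv2) and the standard library are available. Lean on these libraries where they do the work, as an engineer would, in place of code of your own. Each camera call takes 0.05 s, during which the arm holds its last target. There are 200 camera calls.

## Task

Check the gasket channel of the filter cassette plate for burrs: take the orange spring probe from its fork stand, set its tip in the channel at the green-dot end, and guide it slowly (about 2 cm/s) along the whole channel to the red-dot end, keeping its spring tip pressed lightly in the channel all the way without bottoming it out and lifting off only at the red end. The plate lies at an unknown height and slope, so feel for it; afterwards hang the probe upright by its collar in the fork again, let go, and leave everything else where it is.

Things in the scene. Friction and masses are not known exactly. Their poses are not given: they have to be found in the camera images.
- stage: Fixed; origin under its 120x150 mm foot. Carries an aluminium plate, stage x -70..70, y -100..90 mm, with an L-shaped gasket channel in its top, 11 mm wide, 6 mm deep, ends closed. Its floor is nominally 65 mm above the origin, but locked at an unreported lift (up to 8 mm up or down) and roll about stage x (up to 0.09 rad either way): feel for it. Stiff under light pressure.
- seam_start (a point): Green-dot end of the channel's centre line, stage x, y = -40, -80 mm; from here it runs straight along stage +y for 90 mm. Plan positions of the channel shift less than 1 mm with lift and roll. Reported height is nominal only (65 mm above the stage origin); true height is unknown.
- seam_bend_a (a point): Stage x, y = -40, 10 mm: the first straight meets a quarter bend of radius 50 mm about the stage point (10, 10) mm. Reported height is nominal only (65 mm above the stage origin); true height is unknown.
- seam_bend_centre (a point): Centre of the quarter bend in plan, stage x, y = 10, 10 mm. Reported height is nominal only (65 mm above the stage origin); true height is unknown.
- seam_bend_b (a point): Stage x, y = 10, 60 mm: the bend meets the second straight, 40 mm along stage +x. Reported height is nominal only (65 mm above the stage origin); true height is unknown.
- seam_end (a point): Red-dot end of the channel's centre line, stage x, y = 50, 60 mm. The whole channel is 209 mm long; its floor may be up to 16 mm higher or lower than nominal. Reported height is nominal only (65 mm above the stage origin); true height is unknown.
- stand: Fixed grey stand with two blue level tines, a fork open in front (-x) and above. Origin on the table below the hanging place. Foot 100x90 mm. Tines: top 115 mm above the origin, 24 mm apart, each 18 mm wide, from 26 mm before the origin to 38 mm behind it; a post 64 mm wide joins them behind, at x 34 to 50 mm, no higher than the tines.
- probe: Loose probe, 0.12 to 0.2 kg, upright in the fork, hung by its black collar (36 mm wide, 7 mm thick). Origin: centre of the collar's underside, z up. Orange square grip 20x20 mm, sides along probe x and y, 7 to 57 mm above the origin (button to 61). Below: steel shaft 15 mm wide down to -58 mm, then a thin spring tip with a 6 mm ball ending at -85 mm.
- probe_tip (a point): Lowest point of the probe's ball with the spring fully out, 85 mm below the probe's origin; fixed to the probe's body, so it does not show how far the tip is pressed in. The tip springs straight in by up to 12 mm: 0.8 N at first touch, 0.4 N more per mm, 5.6 N when it bottoms out, rigid beyond.
- bottle: Bystander: reagent bottle, blue cap, 58 mm wide, 109 mm tall; origin under its centre.
- membrane_box: Bystander: flat square box with blue lid, 68 x 68 x 22 mm; origin under its centre.
- tape_roll: Bystander: green roll of tape lying flat, 73 mm wide, 19 mm tall; origin under its centre.
- tube_rack: Bystander: blue test tube rack, 48 x 156 x 61 mm; origin under its centre.

How it is judged (in metres and radians):
On the way, in this order (a step that is already met when the one before it is completed fails the run):
1. the probe's tip presses lightly (0.6 to 8 N) in the channel at the green-dot end of the channel, within 5.5 mm (x of probe_tip in the frame of stage between -0.0455 and -0.0345 m and y of probe_tip in the frame of stage between -0.0855 and -0.0745 m and contact force between probe and stage between 0.6 and 8 N), for 0.06 s.
2. the probe's tip presses lightly (0.6 to 8 N) in the channel at checkpoint 1 of 8 along the channel, within 5.5 mm (x of probe_tip in the frame of stage between -0.0455 and -0.0345 m and y of probe_tip in the frame of stage between -0.0623 and -0.0513 m and contact force between probe and stage between 0.6 and 8 N), for 0.06 s.
3. the probe's tip presses lightly (0.6 to 8 N) in the channel at checkpoint 2 of 8 along the channel, within 5.5 mm (x of probe_tip in the frame of stage between -0.0455 and -0.0345 m and y of probe_tip in the frame of stage between -0.0392 and -0.0282 m and contact force between probe and stage between 0.6 and 8 N), for 0.06 s.
4. the probe's tip presses lightly (0.6 to 8 N) in the channel at checkpoint 3 of 8 along the channel, within 5.5 mm (x of probe_tip in the frame of stage between -0.0455 and -0.0345 m and y of probe_tip in the frame of stage between -0.016 and -0.005 m and contact force between probe and stage between 0.6 and 8 N), for 0.06 s.
5. the probe's tip presses lightly (0.6 to 8 N) in the channel at checkpoint 4 of 8 along the channel, within 5.5 mm (x of probe_tip in the frame of stage between -0.0454 and -0.0344 m and y of probe_tip in the frame of stage between 0.0072 and 0.0182 m and contact force between probe and stage between 0.6 and 8 N), for 0.06 s.
6. the probe's tip presses lightly (0.6 to 8 N) in the channel at checkpoint 5 of 8 along the channel, within 5.5 mm (x of probe_tip in the frame of stage between -0.039 and -0.028 m and y of probe_tip in the frame of stage between 0.0292 and 0.0402 m and contact force between probe and stage between 0.6 and 8 N), for 0.06 s.
7. the probe's tip presses lightly (0.6 to 8 N) in the channel at checkpoint 6 of 8 along the channel, within 5.5 mm (x of probe_tip in the frame of stage between -0.0233 and -0.0123 m and y of probe_tip in the frame of stage between 0.046 and 0.057 m and contact force between probe and stage between 0.6 and 8 N), for 0.06 s.
8. the probe's tip presses lightly (0.6 to 8 N) in the channel at checkpoint 7 of 8 along the channel, within 5.5 mm (x of probe_tip in the frame of stage between -0.0018 and 0.0092 m and y of probe_tip in the frame of stage between 0.0541 and 0.0651 m and contact force between probe and stage between 0.6 and 8 N), for 0.06 s.
9. the probe's tip presses lightly (0.6 to 8 N) in the channel at checkpoint 8 of 8 along the channel, within 5.5 mm (x of probe_tip in the frame of stage between 0.0213 and 0.0323 m and y of probe_tip in the frame of stage between 0.0545 and 0.0655 m and contact force between probe and stage between 0.6 and 8 N), for 0.06 s.
10. the probe's tip presses lightly (0.6 to 8 N) in the channel at the red-dot end, within 5.5 mm (x of probe_tip in the frame of stage between 0.0445 and 0.0555 m and y of probe_tip in the frame of stage between 0.0545 and 0.0655 m and contact force between probe and stage between 0.6 and 8 N), for 0.06 s.
At the end, for the whole second after the job is handed in: after the whole trace in order, the probe hangs in the fork by its collar: its origin within 12 mm of the stand's in plan and 111 to 119 mm above it, within 0.1 rad of upright, resting on the fork, still and released (horizontal distance between probe and stand below 0.012 m and z of probe in the frame of stand between 0.111 and 0.119 m and angle between probe's own z axis and vertical below 0.1 rad and linear speed of probe below 0.02 m/s and contact force between probe and stand above 0.3 N); the robot touches nothing.
It fails at once if the probe's tip is off the plate, low over the channel (below 95 mm), more than 20 mm from either end: lifted on the way, or set down elsewhere than at the end (((x of probe_tip in the frame of stage between -0.0455 and -0.0345 m and y of probe_tip in the frame of stage between -0.06 and 0.01 m) or (x of probe_tip in the frame of stage between -0.05 and 0.01 m and y of probe_tip in the frame of stage between 0.01 and 0.07 m and horizontal distance between probe_tip and seam_bend_centre between 0.0445 and 0.0555 m) or (x of probe_tip in the frame of stage between 0.01 and 0.03 m and y of probe_tip in the frame of stage between 0.0545 and 0.0655 m)) and z of probe_tip in the frame of stage below 0.095 m and contact force between probe and stage below 0.02 N).
It fails at once if the probe is rammed against the stage (over 12 N, far past the end of its spring travel) (contact force between probe and stage above 12 N).
It fails at once if the probe moves faster than 8 cm/s along the channel while it touches the plate, more than 20 mm from either end (((x of probe_tip in the frame of stage between -0.0455 and -0.0345 m and y of probe_tip in the frame of stage between -0.06 and 0.01 m) or (x of probe_tip in the frame of stage between -0.05 and 0.01 m and y of probe_tip in the frame of stage between 0.01 and 0.07 m and horizontal distance between probe_tip and seam_bend_centre between 0.0445 and 0.0555 m) or (x of probe_tip in the frame of stage between 0.01 and 0.03 m and y of probe_tip in the frame of stage between 0.0545 and 0.0655 m)) and contact force between probe and stage above 0.4 N and linear speed of probe above 0.08 m/s).
It fails at once if a bystander is moved by more than 20 mm (distance of any of bottle, membrane_box, tape_roll, tube_rack from where it was at the start of the episode above 0.02 m).
It also fails if it takes over 72 s, if anything falls off the work surface, if the arm or the gripper's body presses on something with over 40 N, if the wrist force passes 120 N, or if a joint passes its speed limit or range.

## Working session

There is one attempt and no reset: what is moved stays moved. The work goes in short steps, Python scripts to look and compute and a tool call to move; the robot and the scene stay as the last step left them, time stands still between calls to the robot, and variables do not carry over. Pictures are saved under pics/ and viewed, at most 10 in all, crops included, and the job is handed in when it is done.

Besides the shell and the picture viewer there is one more tool, called after ">>>" as name([rows], argument=value, ...), one row to a line, values as JSON. play_rows: Moves the arm, as the interface text tells. Its arguments: {"type":"object","properties":{"rows":{"type":"array","items":{"type":"array","items":{"type":"array","items":{"type":"number"}}}},"squeeze":{"type":"number"}},"required":["rows"]}

```bash
ls; mkdir -p pics; python3 - <<'E'
from plant import r
import cv2,json,numpy as np
s=r.get_state();print({k:np.round(v,3).tolist() for k,v in s.items()})
for n in ["side","top"]:
    im=r.capture(n);cv2.imwrite(f"pics/{n}0.png",im[:,:,::-1]);c=r.camera_info(n);print(n,c["fovy"],c["cx"],c["cy"],np.round(c["pose"],4).tolist())
E
```

```text
pics
{'time_s': 0.0, 'joints': [80.622, 20.592, 0.633, -0.02, -70.136, -16.506], 'qd': [0.012, -0.05, -0.047, 0.066, 0.018, -0.02], 'joint_torque': [-0.0, -58.273, 29.304, 6.997, 0.007, -0.0], 'tcp_pos': [0.294, 0.607, 0.226], 'eef_rot': [179.904, -0.009, -25.891], 'contact_force': [1.003, 0.38, -0.105], 'moment': [0.015, -0.021, -0.054], 'gripper_force': 0.0, 'gripper_width': 0.087}
side 48.176137072507416 318.1757650136969 203.10034734062242 [[-0.0458, -0.5081, 0.8601, -0.8051], [-0.9989, 0.0167, -0.0433, 0.0393], [0.0076, -0.8611, -0.5083, 0.8894], [0.0, 0.0, 0.0, 1.0]]
top 55.91221438108289 317.91925137281896 198.33514137152318 [[0.0036, -0.9986, 0.0521, 0.4886], [-1.0, -0.0039, -0.0047, -0.033], [0.0049, -0.052, -0.9986, 1.4083], [0.0, 0.0, 0.0, 1.0]]
```

View pics/top0.png

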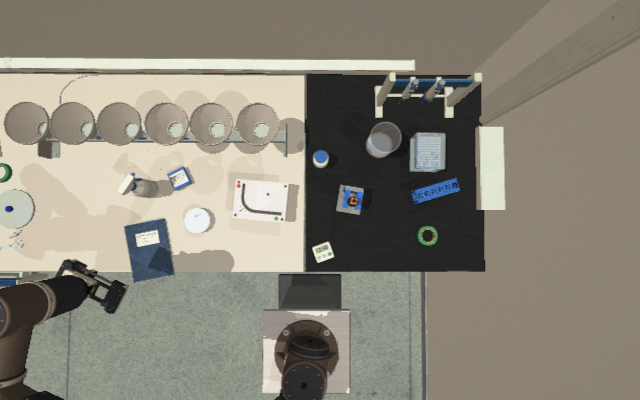

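View pics/side0.png

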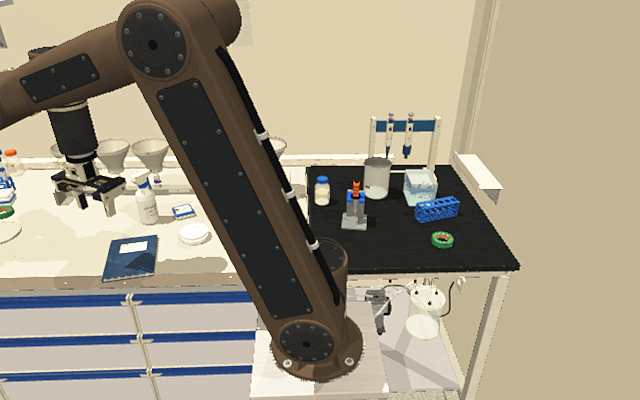

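The top view shows the plate at about (260,200), with the red dot near (238,184) and the green dot near (277,218). The stand and probe are at about (350,200), and the bystanders lie to the right. The side view shows the probe in its fork at (355,200).

```bash
cat > h.py <<'E'
import numpy as np,cv2
from plant import r
def f(c): return 200/np.tan(np.radians(c["fovy"]/2))
def ray(c,u,v):
    P=np.array(c["pose"]);d=P[:3,:3]@np.array([(u-c["cx"])/f(c),(v-c["cy"])/f(c),1.]);return P[:3,3],d
def onz(c,u,v,z):
    o,d=ray(c,u,v);return o+d*(z-o[2])/d[2]
def proj(c,p):
    P=np.array(c["pose"]);q=P[:3,:3].T@(np.array(p)-P[:3,3]);return [c["cx"]+f(c)*q[0]/q[2],c["cy"]+f(c)*q[1]/q[2]]
def blobs(im,lo,hi,mn=4,box=None):
    m=cv2.inRange(cv2.cvtColor(im,cv2.COLOR_RGB2HSV),np.array(lo),np.array(hi))
    if box: k=np.zeros_like(m);k[box[1]:box[3],box[0]:box[2]]=255;m&=k
    n,l,st,ce=cv2.connectedComponentsWithStats(m)
    return [(ce[i].round(1).tolist(),int(st[i,4]),st[i,:4].tolist()) for i in range(1,n) if st[i,4]>=mn]
E
python3 - <<'E'
from h import *
c=r.camera_info("top");im=cv2.imread("pics/top0.png")[:,:,::-1].copy()
bx=(225,170,300,225)
for n,lo,hi,z in [("red",(0,120,80),(8,255,255),.07),("red2",(172,120,80),(180,255,255),.07),("green",(40,80,40),(85,255,255),.07)]:
    for b in blobs(im,lo,hi,3,bx): print(n,b,onz(c,*b[0],z).round(4))
for n,lo,hi,z in [("blue",(100,150,60),(125,255,255),.115),("orange",(3,150,100),(20,255,255),.175)]:
    for b in blobs(im,lo,hi,3,(330,180,370,220)): print(n,b,onz(c,*b[0],z).round(4))
a=cv2.resize(im[170:230,225:300],None,fx=5,fy=5,interpolation=2);b=cv2.resize(im[170:230,320:380],None,fx=5,fy=5,interpolation=2)
cv2.imwrite("pics/crop.png",np.hstack([a,b])[:,:,::-1])
E
```

```text
red ([238.1, 185.3], 9, [237, 184, 3, 4]) [0.6037 0.245  0.07  ]
green ([275.7, 218.0], 7, [275, 217, 3, 3]) [0.488  0.1102 0.07  ]
blue ([346.0, 198.1], 77, [343, 190, 7, 18]) [ 0.5572 -0.1356  0.115 ]
blue ([358.4, 199.9], 70, [355, 192, 7, 18]) [ 0.5512 -0.1782  0.115 ]
orange ([352.8, 200.9], 32, [350, 197, 7, 8]) [ 0.5449 -0.1531  0.175 ]
```

View pics/crop.png

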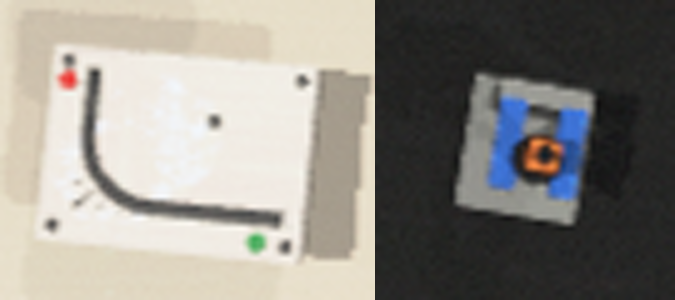

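The crop shows the channel's green end at about image (281,214) and its red end at about (244,184). The stand's tines are yawed about -8°, with the probe hanging between them. I'll start moving toward a viewing pose above the plate.

>>> play_rows([
  [[0,0.06,0.048,-0.04,-0.017],[0,0.12,0.096,-0.07,-0.034],[0,0.18,0.144,-0.1,-0.05],[0,0.24,0.192,-0.12,-0.067],[0,0.3,0.24,-0.14,-0.083],[0,0.36,0.288,-0.16,-0.1],[0,0.42,0.336,-0.17,-0.117],[0,0.48,0.384,-0.17,-0.133]],
])

```text
time_s: 0.77
tcp_pos: [0.4274, 0.3282, 0.3129]
eef_rot: [-179.9, -0.1, -14.4]
contact_force: [1.0, 1.1, 0.2]
gripper_width: 0.0876
gripper_force: 0.0
```

```bash
cat >> h.py <<'E'
from scipy.spatial.transform import Rotation as Ro
def go(p,yaw,rot=None,s=None):
    "shares from the present pose to TCP p (world), tool-down yaw"
    s=s or r.get_state();R=Ro.from_euler("xyz",s["eef_rot"],degrees=True).as_matrix()
    d=R.T@(np.array(p)-s["tcp_pos"]);dy=(yaw-s["eef_rot"][2]+180)%360-180
    print("shares",(d/.5).round(4).tolist(),"turn",round(-np.radians(dy)/1.5,4),"len mm",round(1000*np.linalg.norm(d)))
def st():
    s=r.get_state();print(round(s["time_s"],2),np.round(s["tcp_pos"],4).tolist(),np.round(s["eef_rot"],2).tolist(),"F",np.round(s["contact_force"],2).tolist(),"w",round(s["gripper_width"],4),"gf",round(s["gripper_force"],2));return s
E
python3 -c "
from h import *
s=st();go([.5,.17,.36],-8);c=r.camera_info('wrist');P=np.array(c['pose']);R=Ro.from_euler('xyz',s['eef_rot'],degrees=True).as_matrix()
print(c['fovy'],(R.T@(P[:3,3]-s['tcp_pos'])).round(4),(R.T@P[:3,:3]).round(3).tolist())"
```

```text
0.77 [0.4274, 0.3282, 0.3129] [-179.89, -0.05, -14.36] F [1.04, 1.11, 0.17] w 0.0876 gf 0.0
shares [0.2191, 0.2704, -0.0945] turn -0.074 len mm 180
70.29987532824627 [ 0.0691  0.0017 -0.1583] [[0.001, -0.966, -0.259], [1.0, 0.001, -0.0], [0.001, -0.259, 0.966]]
```

>>> play_rows([
  [[0,0.028,0.056,0.025,-0.015],[0,0.056,0.112,0.05,-0.03],[0,0.084,0.168,0.075,-0.045],[0,0.11,0.22,0.1,-0.06],[0,0.13,0.26,0.118,-0.07],[0,0.139,0.281,0.126,-0.074],[0,0.139,0.281,0.126,-0.074],[0,0.139,0.281,0.126,-0.074]],
])

```text
time_s: 1.43
tcp_pos: [0.459, 0.1757, 0.2484]
eef_rot: [180.0, 0.0, -8.2]
contact_force: [-0.2, 1.3, 1.1]
gripper_width: 0.0876
gripper_force: 0.0
```

```bash
python3 -c "
from h import *
s=st();c=r.camera_info('wrist');im=r.capture('wrist');cv2.imwrite('pics/w1.png',im[:,:,::-1]);print(np.array(c['pose']).round(4).tolist(),c['cx'],c['cy'])
import pickle;pickle.dump(c,open('w1.pkl','wb'))
for n,lo,hi in [('red',(0,120,80),(8,255,255)),('green',(40,80,40),(85,255,255))]:
  for b in blobs(im,lo,hi,20): print(n,b,onz(c,*b[0],.071).round(4))
"
```

```text
1.43 [0.459, 0.1757, 0.2484] [179.98, 0.02, -8.19] F [-0.19, 1.29, 1.09] w 0.0876 gf 0.0
[[-0.1418, -0.9562, -0.2562, 0.527], [-0.9899, 0.1369, 0.0368, 0.1643], [-0.0001, 0.2588, -0.9659, 0.4066], [0.0, 0.0, 0.0, 1.0]] 319.81416631207253 195.84824828419303
red ([239.7, 58.6], 133, [234, 52, 13, 14]) [0.6026 0.2412 0.071 ]
green ([375.1, 147.1], 104, [370, 142, 11, 11]) [0.4872 0.1047 0.071 ]
green ([507.4, 213.4], 65, [503, 209, 10, 10]) [ 0.3825 -0.0507  0.071 ]
```

View pics/w1.png

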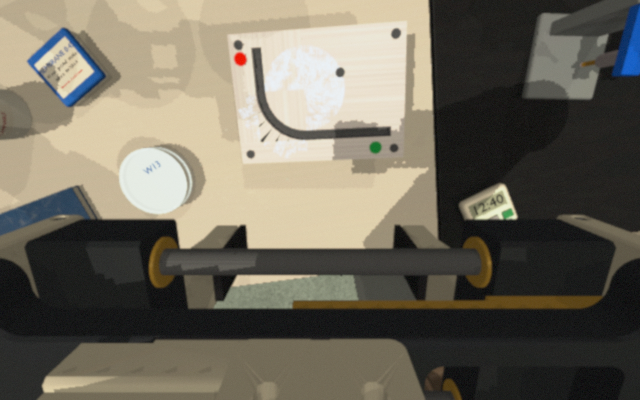

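The wrist view shows the channel clearly. Its green end is at about (391,131), its bend is near (280,125), and its red end is at about (257,48). I'll take a second view on the way to the stand so I can triangulate.

>>> play_rows([
  [[0,0.01,0.065,0,0],[0,0.02,0.13,0,0],[0,0.03,0.195,0,0],[0,0.038,0.25,0,0],[0,0.042,0.29,0,0],[0,0.044,0.307,0,0],[0,0.044,0.307,0,0],[0,0.044,0.307,0,0]],
])

```text
time_s: 2.15
tcp_pos: [0.4595, 0.0219, 0.2488]
eef_rot: [-180.0, -0.0, -8.1]
contact_force: [-0.4, 0.6, 0.1]
gripper_width: 0.0878
gripper_force: 0.0
```

```bash
python3 - <<'E'
from h import *
import pickle
s=st();c2=r.camera_info('wrist');im2=r.capture('wrist');cv2.imwrite('pics/w2.png',im2[:,:,::-1]);pickle.dump(c2,open('w2.pkl','wb'))
c1=pickle.load(open('w1.pkl','rb'));im1=cv2.imread('pics/w1.png')[:,:,::-1].copy()
for c,im in((c1,im1),(c2,im2)):
    hsv=cv2.cvtColor(im,cv2.COLOR_RGB2HSV)
    red=blobs(im,(0,150,120),(6,255,255),30)
    gr=blobs(im,(45,120,40),(80,255,200),30)
    m=cv2.inRange(hsv,np.array((0,0,0)),np.array((180,255,85)))
    # crop: plate region
    q=[proj(c,p) for p in [(.62,.28,.07),(.62,.08,.07),(.46,.08,.07),(.46,.28,.07)]]
    q=np.array(q);x0,y0=q.min(0).astype(int);x1,y1=q.max(0).astype(int);x0=max(x0,0);y0=max(y0,0)
    n,l,stt,ce=cv2.connectedComponentsWithStats(m[y0:y1,x0:x1])
    print("red",red,"green",gr,"box",x0,y0,x1,y1)
    for i in range(1,n):
        if stt[i,4]>40: print(stt[i].tolist(),(ce[i]+[x0,y0]).round(1))
big=cv2.resize(im2[0:270,:],None,fx=1.25,fy=1.25)
cv2.imwrite('pics/w2v.png',big[:,:,::-1])
E
```

```text
2.15 [0.4595, 0.0219, 0.2488] [-179.97, -0.03, -8.12] F [-0.39, 0.64, 0.07] w 0.0878 gf 0.0
red [([240.0, 58.6], 117, [235, 53, 11, 13])] green [([375.1, 147.1], 87, [370, 142, 11, 11]), ([507.3, 213.3], 39, [504, 210, 8, 8])] box 201 17 397 189
[52, 33, 50, 89, 328] [264.7  92.1]
[126, 111, 63, 10, 467] [359.8 132.3]
[93, 114, 24, 7, 45] [305.5 133.2]
[110, 114, 16, 7, 41] [319.9 135.1]
red [([105.7, 80.6], 110, [100, 75, 12, 12])] green [([633.2, 150.2], 489, [625, 127, 15, 44]), ([244.4, 166.5], 77, [240, 162, 10, 10])] box 65 40 271 207
[55, 32, 10, 40, 108] [124.5  89.8]
```

View pics/w2v.png

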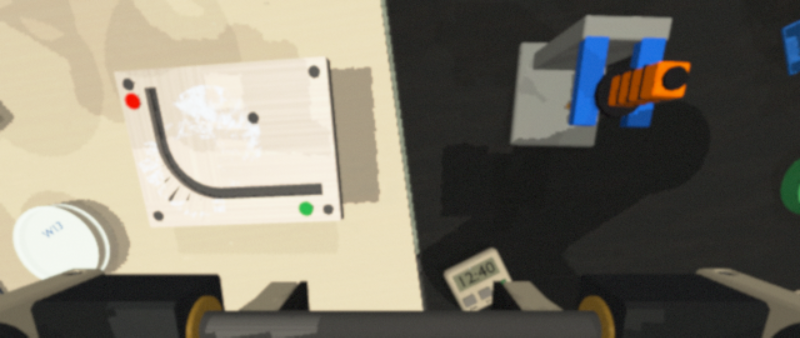

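The second view shows the channel again, with ends near pixels (257,151) and (121,71), and the stand with the probe tilted by perspective at about (515,70). Next I'll triangulate both dots for height and fit the channel lines.

```bash
cat > fit.py <<'E'
from h import *
import pickle
def tri(ca,a,cb,b):
    o1,d1=ray(ca,*a);o2,d2=ray(cb,*b);t=np.linalg.lstsq(np.stack([d1,-d2],1),o2-o1,rcond=None)[0]
    return (o1+t[0]*d1+o2+t[1]*d2)/2,np.linalg.norm(o1+t[0]*d1-o2-t[1]*d2)
C=[pickle.load(open(f'w{i}.pkl','rb')) for i in(1,2)];I=[cv2.imread(f'pics/w{i}.png')[:,:,::-1].copy() for i in(1,2)]
rd,e1=tri(C[0],(240,58.6),C[1],(105.7,80.6));gr,e2=tri(C[0],(375.1,147.1),C[1],(244.4,166.5));print("red",rd.round(4),e1.round(4),"green",gr.round(4),e2.round(4))
def chan(im,box):
    x0,y0,x1,y1=box;v=cv2.cvtColor(im,cv2.COLOR_RGB2HSV)[y0:y1,x0:x1,2]
    n,l,s,ce=cv2.connectedComponentsWithStats((v<125).astype(np.uint8));i=1+np.argmax(s[1:,4]);yy,xx=np.where(l==i);print(s[i]);return np.stack([xx+x0,yy+y0],1)
B=[(250,40,397,140),(115,62,262,160)]
def run(zf,yaw=-6):
  for c,im,b in zip(C,I,B):
    px=chan(im,b);P=np.array([onz(c,*p,.071) for p in px]);P=np.array([onz(c,*p,zf(q[0],q[1])) for p,q in zip(px,P)])[:,:2]
    y=np.radians(yaw)
    for k in range(3):
        X=P@[np.cos(y),np.sin(y)];Y=P@[-np.sin(y),np.cos(y)]
        ys,xs=Y.min(),X.max()
        A=(Y>ys+.008)&(Y<ys+.088);Bm=(X<xs-.008)&(X>xs-.04)
        # the lines: minimise spread across; pca direction
        def line(Q): m=Q.mean(0);d=np.linalg.svd(Q-m,full_matrices=0)[2][0];return m,d
        mA,dA=line(P[A]);mB,dB=line(P[Bm]);dA*=np.sign(dA[1]);dB*=np.sign(dB[0])
        ya=np.arctan2(-dA[0],dA[1]);yb=np.arctan2(dB[1],dB[0]);y=(2*ya+yb)/3
    xl=mA@[np.cos(y),np.sin(y)];yl=mB@[-np.sin(y),np.cos(y)]
    R=np.array([[np.cos(y),-np.sin(y)],[np.sin(y),np.cos(y)]])
    o=R@[xl,yl]-R@[-.04,.06]
    print("yaw",np.degrees([ya,yb,y]).round(2),"lenA",(yl-ys).round(4),"lenB",(xs-xl).round(4),"widthA",(4*(P[A]@[np.cos(y),np.sin(y)]).std()/1.1547).round(4),"origin",o.round(4),"start",(o+R@[-.04,-.08]).round(4),"end",(o+R@[.05,.06]).round(4))
if __name__=="__main__":
    k=(rd[2]-gr[2])/(rd[1]-gr[1])
    run(lambda x,y:.071);run(lambda x,y:gr[2]+k*(y-gr[1]))
    pb=[tri]
E
python3 fit.py
```

```text
red [0.6033 0.2416 0.0675] 0.0002 green [0.4878 0.1057 0.0765] 0.0002
[   2    8  139   91 1667]
yaw [-5.42 -4.85 -5.23] lenA 0.1452 lenB 0.094 widthA 0.0106 origin [0.5512 0.1671] start [0.5041 0.0911] end [0.6065 0.2223]
[   2    9  140   87 1276]
yaw [-5.57 -5.01 -5.38] lenA 0.1403 lenB 0.0935 widthA 0.0085 origin [0.5509 0.1657] start [0.5036 0.0898] end [0.6063 0.2207]
[   2    8  139   91 1667]
yaw [-5.22 -4.95 -5.13] lenA 0.1439 lenB 0.0945 widthA 0.0105 origin [0.5514 0.1675] start [0.5044 0.0914] end [0.6065 0.2228]
[   2    9  140   87 1276]
yaw [-5.21 -4.99 -5.14] lenA 0.1429 lenB 0.094 widthA 0.0084 origin [0.5512 0.167 ] start [0.5042 0.0909] end [0.6064 0.2223]
```

>>> play_rows([
  [[0,0.008,0.065,0,0],[0,0.016,0.13,0,0],[0,0.022,0.195,-0.01,0],[0,0.028,0.25,-0.015,0],[0,0.032,0.29,-0.02,0],[0,0.035,0.318,-0.02,0],[0,0.035,0.318,-0.02,0],[0,0.035,0.318,-0.02,0]],
])

```text
time_s: 2.87
tcp_pos: [0.4545, -0.1381, 0.2584]
eef_rot: [-180.0, 0.0, -8.1]
contact_force: [-0.4, -0.1, -0.5]
gripper_width: 0.0879
gripper_force: 0.0
```

```bash
python3 - <<'E'
from h import *
import pickle
s=st();c2=r.camera_info('wrist');im2=r.capture('wrist');cv2.imwrite('pics/w3.png',im2[:,:,::-1]);pickle.dump(c2,open('w3.pkl','wb'))
c1=pickle.load(open('w2.pkl','rb'));im1=cv2.imread('pics/w2.png')[:,:,::-1].copy()
for c,im in((c1,im1),(c2,im2)):
    print("or",blobs(im,(3,150,90),(20,255,255),40)); print("bl",[(b,onz(c,*b[0],.115).round(4)) for b in blobs(im,(100,150,60),(125,255,255),100)])
cv2.imwrite('pics/w3v.png',cv2.resize(np.hstack([im1[20:120,380:580],im2[20:120,220:420]]),None,fx=2,fy=2,interpolation=2)[:,:,::-1])
E
```

```text
2.87 [0.4545, -0.1381, 0.2584] [-179.99, 0.02, -8.12] F [-0.42, -0.15, -0.47] w 0.0879 gf 0.0
or [([517.2, 67.4], 1381, [487, 48, 66, 37]), ([158.9, 262.1], 629, [149, 237, 27, 50]), ([480.8, 261.9], 599, [465, 238, 27, 49]), ([461.3, 302.8], 2532, [294, 296, 307, 12]), ([452.1, 388.9], 138, [444, 380, 17, 20])]
bl [(([633.2, 37.0], 508, [625, 16, 15, 44]), array([ 0.5602, -0.2868,  0.115 ])), (([470.3, 63.6], 1482, [456, 29, 31, 72]), array([ 0.5585, -0.1375,  0.115 ])), (([517.9, 41.4], 511, [504, 31, 29, 24]), array([ 0.5714, -0.1814,  0.115 ])), (([510.8, 93.3], 376, [496, 82, 28, 20]), array([ 0.5262, -0.1763,  0.115 ]))]
or [([327.3, 90.0], 511, [315, 76, 26, 28]), ([159.0, 262.1], 642, [149, 237, 28, 50]), ([480.6, 262.2], 633, [464, 237, 28, 50]), ([464.2, 302.8], 2495, [293, 296, 309, 12]), ([451.8, 388.6], 147, [444, 380, 17, 20])]
bl [(([562.0, 32.3], 5847, [493, 0, 147, 76]), array([ 0.5698, -0.3889,  0.115 ])), (([304.8, 83.8], 1053, [297, 53, 19, 65]), array([ 0.5588, -0.1394,  0.115 ])), (([347.9, 84.7], 1038, [338, 54, 20, 65]), array([ 0.552 , -0.1818,  0.115 ]))]
```

View pics/w3v.png

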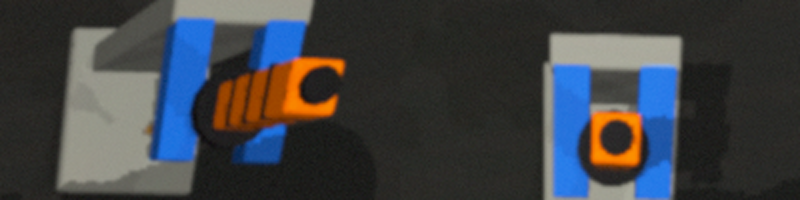

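```bash
python3 - <<'E'
from h import *
import pickle
c=pickle.load(open('w3.pkl','rb'));im=cv2.imread('pics/w3.png')[:,:,::-1].copy()
m=cv2.inRange(cv2.cvtColor(im,cv2.COLOR_RGB2HSV),np.array((3,150,90)),np.array((20,255,255)))[60:120,300:360]
cn=max(cv2.findContours(m,0,2)[0],key=cv2.contourArea)
rect=cv2.minAreaRect(cn);print(rect)
b=cv2.boxPoints(rect)+[300,60];w=np.array([onz(c,*p,.172)[:2] for p in b]);print(w.round(4),w.mean(0).round(4));d=w-np.roll(w,1,0);print(np.degrees(np.arctan2(d[:,1],d[:,0])).round(1),np.linalg.norm(d,axis=1).round(4))
for x0,x1 in((290,325),(330,365)):
    mb=cv2.inRange(cv2.cvtColor(im,cv2.COLOR_RGB2HSV),np.array((100,150,60)),np.array((125,255,255)))[45:125,x0:x1]
    k=max(cv2.findContours(mb,0,2)[0],key=cv2.contourArea);q=cv2.boxPoints(cv2.minAreaRect(k))+[x0,45];w=np.array([onz(c,*p,.115)[:2] for p in q]);d=w-np.roll(w,1,0);print(w.mean(0).round(4),np.degrees(np.arctan2(d[:,1],d[:,0])).round(1),np.linalg.norm(d,axis=1).round(4))
p=[.5495,-.1597,.25];go(p,-8.1)
E
```

```text
((27.5, 29.5), (27.0, 25.0), 90.0)
[[ 0.5566 -0.1503]
 [ 0.5538 -0.1702]
 [ 0.5334 -0.1676]
 [ 0.5362 -0.1473]] [ 0.545  -0.1589]
[ -8.3 -98.1 173.   81.9] [0.0206 0.02   0.0206 0.0205]
[ 0.5568 -0.1403] [ -9.3 -98.1 171.7  81.9] [0.0598 0.0174 0.0597 0.0184]
[ 0.55   -0.1812] [ 80.8  -8.3 -99.1 172.6] [0.0187 0.0601 0.0177 0.0602]
shares [0.1943, 0.0168, 0.0167] turn 0.0003 len mm 98
```

The view shows the probe upright in the fork, with its top face centred at about (327,89) in the picture and yawed -8°, in line with the tines. I'll move above it and down to the grip.

>>> play_rows([
  [[0,0.07,0.005,0,0],[0,0.14,0.012,0,0],[0,0.185,0.0156,0,0],[0,0.185,0.0156,0.05,0],[0,0.185,0.0156,0.12,0],[0,0.185,0.0156,0.18,0],[0,0.185,0.0156,0.2,0],[0,0.185,0.0156,0.2,0]],
])

```text
time_s: 3.58
tcp_pos: [0.5432, -0.1581, 0.1559]
eef_rot: [180.0, 0.3, -8.0]
contact_force: [-0.4, -0.4, 0.3]
gripper_width: 0.0878
gripper_force: 0.0
```

```bash
python3 -c "
from h import *
st();go([.545,-.159,.132],-8.1)"
```

```text
3.58 [0.5432, -0.1581, 0.1559] [179.96, 0.31, -8.02] F [-0.37, -0.41, 0.34] w 0.0878 gf 0.0
shares [0.0041, 0.0013, 0.0478] turn 0.0009 len mm 24
```

>>> play_rows([
  [[0,0.002,0,0.02,0],[0,0.002,0,0.045,0],[0,0.002,0,0.05,0],[0,0.002,0,0.05,0],[0.5,0.002,0,0.05,0],[1,0.002,0,0.05,0],[1,0.002,0,0.05,0],[1,0.002,0,0.05,0]],
], squeeze=30)

```text
time_s: 4.25
tcp_pos: [0.546, -0.1596, 0.1343]
eef_rot: [-180.0, -0.1, -8.1]
contact_force: [-0.4, -1.2, -0.1]
gripper_width: 0.0666
gripper_force: 0.0
```

>>> play_rows([
  [[1,0,0,0,0],[1,0,0,0,0],[1,0,0,0,0],[1,0,0,0,0],[1,0,0,0,0],[1,0,0,0,0],[1,0,0,0,0],[1,0,0,0,0]],
])

```text
time_s: 4.92
tcp_pos: [0.5456, -0.1595, 0.1335]
eef_rot: [-180.0, 0.0, -8.1]
contact_force: [0.2, -0.1, -0.3]
gripper_width: 0.0202
gripper_force: 30.0
```

```bash
python3 -c "
from h import *
st();print(r.get_state()['moment'])
im=r.capture('side');cv2.imwrite('pics/s2.png',cv2.resize(im[150:260,290:420],None,fx=4,fy=4)[:,:,::-1])"
```

```text
4.92 [0.5456, -0.1595, 0.1335] [-180.0, 0.0, -8.09] F [0.21, -0.15, -0.27] w 0.0202 gf 30.0
[ 0.0963306  -0.00643268 -0.04798226]
```

>>> play_rows([
  [[1,0,0,-0.02,0],[1,0,0,-0.05,0],[1,0,0,-0.09,0],[1,0,0,-0.14,0],[1,0,0,-0.19,0],[1,0,0,-0.23,0],[1,0,0,-0.25,0],[1,0,0,-0.25,0]],
])

```text
time_s: 5.63
tcp_pos: [0.5467, -0.1597, 0.2615]
eef_rot: [-180.0, -0.3, -8.1]
contact_force: [-0.2, -0.5, -1.1]
gripper_width: 0.0194
gripper_force: 30.0
```

```bash
python3 -c "
from h import *
st();im=r.capture('wrist');cv2.imwrite('pics/w4.png',im[:,:,::-1]);cv2.imwrite('pics/w4v.png',cv2.resize(im[100:320,220:420],None,fx=2.5,fy=2.5,interpolation=2)[:,:,::-1]);go([.504,.091,.21],-5.1)"
```

```text
5.63 [0.5467, -0.1597, 0.2615] [-179.98, -0.26, -8.09] F [-0.22, -0.52, -1.08] w 0.0194 gf 30.0
shares [-0.1536, -0.484, 0.0987] turn -0.0349 len mm 259
```

View pics/w4v.png

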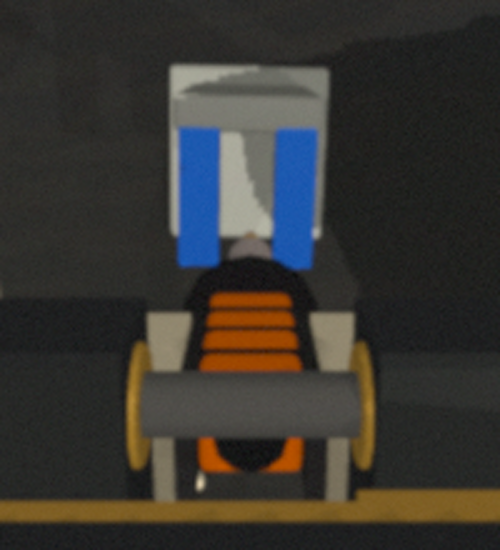

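The wrist view shows the probe held upright and centred in the fingers. The shaft and tip are visible at about (320,193), which agrees with the expected position to about 2 mm. I'll go over the green end next.

>>> play_rows([
  [[1,-0.012,-0.036,0,0],[1,-0.032,-0.1,0,0],[1,-0.056,-0.175,0,0],[1,-0.08,-0.25,0,0],[1,-0.104,-0.325,0,0],[1,-0.128,-0.4,0,0],[1,-0.146,-0.456,0,0],[1,-0.155,-0.485,0,0]],
])

```text
time_s: 6.35
tcp_pos: [0.5014, 0.0941, 0.2567]
eef_rot: [180.0, 0.1, -8.0]
contact_force: [-0.8, -0.5, -0.4]
gripper_width: 0.0201
gripper_force: 30.0
```

>>> play_rows([
  [[1,0,0,0,0],[1,0,0,0.02,0],[1,0,0,0.05,0],[1,0,0,0.075,0],[1,0,0,0.09,0],[1,0,0,0.095,0],[1,0,0,0.095,0],[1,0,0,0.095,0]],
])

```text
time_s: 7.02
tcp_pos: [0.5032, 0.091, 0.2111]
eef_rot: [180.0, 0.0, -8.1]
contact_force: [-0.3, -0.2, -1.4]
gripper_width: 0.0196
gripper_force: 30.0
```

```bash
python3 -c "
from h import *
import pickle
s=st();c=r.camera_info('wrist');im=r.capture('wrist');pickle.dump((c,s),open('w5.pkl','wb'));cv2.imwrite('pics/w5.png',im[:,:,::-1])
print('start px at z.077:',np.round(proj(c,[.5043,.0912,.077]),1))
cv2.imwrite('pics/w5v.png',cv2.resize(im[110:270,220:420],None,fx=3.7,fy=3.7,interpolation=2)[:,:,::-1])"
```

```text
7.02 [0.5032, 0.091, 0.2111] [179.98, 0.0, -8.13] F [-0.26, -0.15, -1.41] w 0.0196 gf 30.0
start px at z.077: [318.  186.4]
```

View pics/w5v.png

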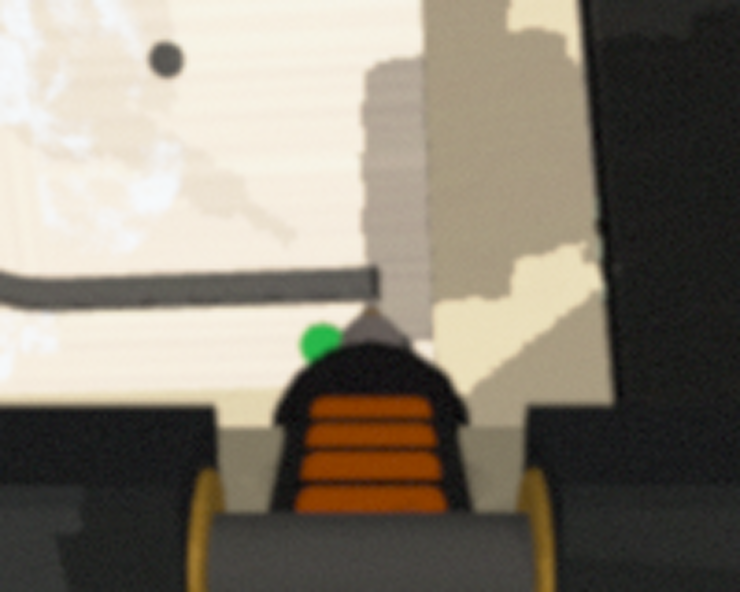

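The wrist view shows the channel's green end at about pixel (322,186) and the probe's shaft apex at about (320.5,193). I'll enlarge the tip region.

```bash
python3 -c "
from h import *
im=cv2.imread('pics/w5.png');a=im[170:210,300:345];b=cv2.imread('pics/w4.png')[170:210,300:345]
cv2.imwrite('pics/z.png',cv2.resize(np.hstack([a,b]),None,fx=8,fy=8,interpolation=0))"
```

```text
(no output)
```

View pics/z.png

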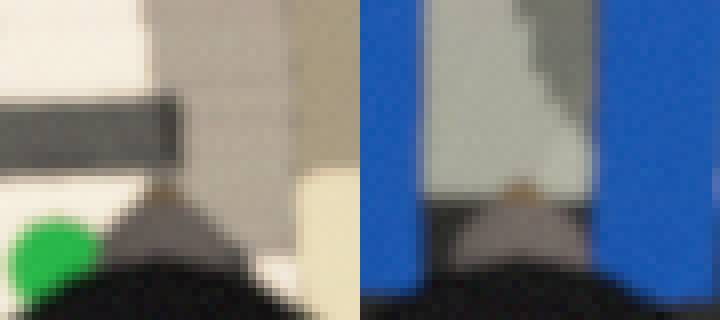

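The zoom shows the brown ball tip at (320.3,193.5). The fingers and collar are also centred on column 320, so the wrist camera's lateral calibration is off by about 1.9 mm. I'll correct the plan by +1.9 mm in y, then descend and feel for the floor.

>>> play_rows([
  [[1,0.0022,-0.0046,0.01,0],[1,0.0022,-0.0046,0.025,0],[1,0.0022,-0.0046,0.04,0],[1,0.0022,-0.0046,0.05,0],[1,0.0022,-0.0046,0.056,0],[1,0.0022,-0.0046,0.06,0],[1,0.0022,-0.0046,0.06,0],[1,0.0022,-0.0046,0.06,0]],
])

```text
time_s: 7.73
tcp_pos: [0.5045, 0.0936, 0.1811]
eef_rot: [180.0, -0.0, -8.1]
contact_force: [-0.1, -0.6, -0.7]
gripper_width: 0.0195
gripper_force: 30.0
```

>>> play_rows([
  [[1,0,0,0.002,0],[1,0,0,0.004,0],[1,0,0,0.006,0],[1,0,0,0.008,0],[1,0,0,0.01,0],[1,0,0,0.012,0],[1,0,0,0.012,0],[1,0,0,0.012,0]],
])

```text
time_s: 8.4
tcp_pos: [0.5044, 0.0936, 0.175]
eef_rot: [180.0, 0.0, -8.1]
contact_force: [0.8, 0.6, -1.4]
gripper_width: 0.02
gripper_force: 30.0
```

```bash
python3 -c "
from h import *
s=st()
for i in range(6):
  r.capture('top');s=r.get_state();print(np.round(s['contact_force'],2),np.round(s['tcp_pos'],4))"
```

```text
8.4 [0.5044, 0.0936, 0.175] [179.99, 0.01, -8.09] F [0.76, 0.55, -1.37] w 0.02 gf 30.0
[-0.67  0.14  0.16] [0.5044 0.0936 0.1751]
[ 0.45  0.88 -0.95] [0.5045 0.0936 0.1751]
[ 0.5   0.59 -0.66] [0.5045 0.0936 0.1751]
[ 0.98 -0.72 -0.89] [0.5045 0.0936 0.1751]
[-0.61 -0.46 -0.93] [0.5045 0.0936 0.1751]
[-0.01 -0.94 -1.44] [0.5045 0.0936 0.1751]
```

>>> play_rows([
  [[1,0,0,0.002,0],[1,0,0,0.004,0],[1,0,0,0.006,0],[1,0,0,0.008,0],[1,0,0,0.008,0],[1,0,0,0.008,0],[1,0,0,0.008,0],[1,0,0,0.008,0]],
])

```text
time_s: 9.37
tcp_pos: [0.5046, 0.0936, 0.1712]
eef_rot: [-180.0, -0.0, -8.1]
contact_force: [0.8, 0.3, 0.8]
gripper_width: 0.0199
gripper_force: 30.0
```

```bash
cat >> h.py <<'E'
def feel(n=8):
    F=[]
    for i in range(n): r.capture('top');F.append(r.get_state()['contact_force'])
    s=st();print("F mean",np.mean(F,0).round(2),"se",(np.std(F,0)/n**.5).round(2));return s
E
python3 -c "
from h import *
feel()"
```

```text
9.77 [0.5045, 0.0936, 0.1711] [-180.0, -0.01, -8.1] F [0.08, -0.27, 0.41] w 0.0199 gf 30.0
F mean [ 0.09 -0.29  0.78] se [0.16 0.11 0.18]
```

>>> play_rows([
  [[1,0,0,0.001,0],[1,0,0,0.002,0],[1,0,0,0.003,0],[1,0,0,0.004,0],[1,0,0,0.005,0],[1,0,0,0.005,0],[1,0,0,0.005,0],[1,0,0,0.005,0]],
])

```text
time_s: 10.43
tcp_pos: [0.5045, 0.0936, 0.1686]
eef_rot: [-180.0, -0.0, -8.1]
contact_force: [0.6, -0.1, 2.6]
gripper_width: 0.0199
gripper_force: 30.0
```

```bash
cat >> h.py <<'E'
def stage():
    s=r.get_state();y=np.radians(-5.14);d=np.array(s["tcp_pos"][:2])-[.5516,.1691]
    print("stage mm",(1000*d@np.array([[np.cos(y),-np.sin(y)],[np.sin(y),np.cos(y)]])).round(1),"z mm",round(1000*s["tcp_pos"][2],1))
E
python3 -c "
from h import *
feel(12);stage()"
```

```text
11.03 [0.5045, 0.0936, 0.1686] [-180.0, -0.0, -8.09] F [-0.37, 0.22, 1.63] w 0.02 gf 30.0
F mean [0.67 0.11 1.59] se [0.16 0.13 0.1 ]
stage mm [-40.2 -79.4] z mm 168.6
```

>>> play_rows([
  [[1,-0.0001,-0.0025,0.0001,0],[1,-0.0003,-0.006,0.0004,0],[1,-0.0005,-0.01,0.0006,0],[1,-0.0007,-0.014,0.0009,0],[1,-0.0009,-0.018,0.0012,0],[1,-0.0011,-0.022,0.0014,0],[1,-0.0013,-0.026,0.0017,0],[1,-0.0015,-0.03,0.002,0]],
])

```text
time_s: 11.7
tcp_pos: [0.5058, 0.1088, 0.1675]
eef_rot: [180.0, 0.0, -8.1]
contact_force: [-0.2, -2.2, 2.2]
gripper_width: 0.02
gripper_force: 30.0
```

>>> play_rows([
  [[1,-0.0002,-0.0038,0.0002,0],[1,-0.0004,-0.0076,0.0005,0],[1,-0.0006,-0.0114,0.0007,0],[1,-0.0008,-0.0152,0.001,0],[1,-0.001,-0.019,0.0012,0],[1,-0.0012,-0.0228,0.0015,0],[1,-0.0014,-0.0266,0.0018,0],[1,-0.0016,-0.03,0.002,0]],
])

```text
time_s: 12.37
tcp_pos: [0.5071, 0.1237, 0.1665]
eef_rot: [-180.0, 0.0, -8.1]
contact_force: [-0.2, -2.2, 1.8]
gripper_width: 0.0197
gripper_force: 30.0
```

```bash
python3 -c "
from h import *
feel(12);stage()"
```

```text
12.97 [0.5073, 0.1237, 0.1667] [-179.97, -0.02, -8.1] F [0.51, 2.4, 1.53] w 0.0201 gf 30.0
F mean [-0.15  2.    1.71] se [0.15 0.15 0.15]
stage mm [-40.  -49.2] z mm 166.7
```

>>> play_rows([
  [[1,-0.0001,-0.0025,0.0001,0],[1,-0.0003,-0.006,0.0004,0],[1,-0.0005,-0.01,0.0006,0],[1,-0.0007,-0.014,0.0009,0],[1,-0.0009,-0.018,0.0012,0],[1,-0.0011,-0.022,0.0014,0],[1,-0.0013,-0.026,0.0017,0],[1,-0.0015,-0.03,0.002,0]],
])

```text
time_s: 13.63
tcp_pos: [0.5084, 0.1387, 0.1655]
eef_rot: [180.0, 0.0, -8.1]
contact_force: [0.5, -2.2, 2.0]
gripper_width: 0.0202
gripper_force: 30.0
```

>>> play_rows([
  [[1,-0.0002,-0.0038,0.0002,0],[1,-0.0004,-0.0076,0.0005,0],[1,-0.0006,-0.0114,0.0007,0],[1,-0.0008,-0.0152,0.001,0],[1,-0.001,-0.019,0.0012,0],[1,-0.0012,-0.0228,0.0015,0],[1,-0.0014,-0.0266,0.0018,0],[1,-0.0016,-0.03,0.002,0]],
])

```text
time_s: 14.3
tcp_pos: [0.5098, 0.1537, 0.1645]
eef_rot: [-180.0, -0.0, -8.1]
contact_force: [-0.2, -1.2, 1.7]
gripper_width: 0.0197
gripper_force: 30.0
```

```bash
python3 -c "
from h import *
feel(12);stage()"
```

```text
14.9 [0.51, 0.1537, 0.1647] [-179.97, -0.02, -8.1] F [0.1, 2.59, 2.09] w 0.0199 gf 30.0
F mean [-0.51  1.43  2.02] se [0.13 0.23 0.14]
stage mm [-40.1 -19.1] z mm 164.7
```

>>> play_rows([
  [[1,-0.0001,-0.0025,0.0001,0],[1,-0.0003,-0.006,0.0003,0],[1,-0.0005,-0.01,0.0005,0],[1,-0.0007,-0.014,0.0007,0],[1,-0.0009,-0.018,0.0009,0],[1,-0.0011,-0.022,0.0012,0],[1,-0.0013,-0.026,0.0014,0],[1,-0.0015,-0.029,0.0016,0]],
])

```text
time_s: 15.57
tcp_pos: [0.5111, 0.1681, 0.1637]
eef_rot: [180.0, 0.0, -8.1]
contact_force: [0.0, -1.7, 1.6]
gripper_width: 0.0199
gripper_force: 30.0
```

>>> play_rows([
  [[1,-0.0002,-0.0038,0.0002,0],[1,-0.0004,-0.0076,0.0004,0],[1,-0.0006,-0.0114,0.0006,0],[1,-0.0008,-0.0152,0.0008,0],[1,-0.001,-0.019,0.001,0],[1,-0.0012,-0.0228,0.0012,0],[1,-0.0014,-0.0262,0.0014,0],[1,-0.0015,-0.029,0.0016,0]],
])

```text
time_s: 16.23
tcp_pos: [0.5124, 0.1826, 0.163]
eef_rot: [-180.0, -0.0, -8.1]
contact_force: [0.0, -1.8, 1.7]
gripper_width: 0.0199
gripper_force: 30.0
```

```bash
python3 - <<'E'
from h import *
feel(12);stage()
# arc, 78.5 mm in 6 calls of 15 deg, shares in the tool frame (tool is turned -8.1+5.14 deg from the stage)
a=np.radians(-8.1+5.14)
def tool(dx,dy): return np.array([dx*np.cos(a)+dy*np.sin(a),dx*np.sin(a)-dy*np.cos(a)])/.5
for k in range(6):
    t0=np.radians(15*k);out=[]
    for j in range(1,9):
        t=t0+np.radians(15)*j/8
        dx,dy=50*(np.cos(t0)-np.cos(t)),50*(np.sin(t)-np.sin(t0))
        out.append([*tool(dx/1000,dy/1000).round(4),round(.06*dy/500,4)])
    print(k,[[float(v) for v in o] for o in out])
print("B 13.3mm",tool(.0133,0))
E
```

```text
16.83 [0.5126, 0.1826, 0.1631] [-179.97, -0.02, -8.1] F [0.18, 2.3, 1.89] w 0.0198 gf 30.0
F mean [-0.25  1.38  1.71] se [0.08 0.16 0.11]
stage mm [-40.1  10. ] z mm 163.1
0 [[-0.0001, -0.0033, 0.0002], [-0.0001, -0.0065, 0.0004], [-0.0, -0.0098, 0.0006], [0.0002, -0.0131, 0.0008], [0.0005, -0.0163, 0.001], [0.0009, -0.0196, 0.0012], [0.0014, -0.0228, 0.0014], [0.0021, -0.026, 0.0016]]
1 [[0.0007, -0.0032, 0.0002], [0.0016, -0.0064, 0.0004], [0.0025, -0.0095, 0.0006], [0.0036, -0.0126, 0.0007], [0.0047, -0.0157, 0.0009], [0.0059, -0.0187, 0.0011], [0.0073, -0.0217, 0.0013], [0.0087, -0.0246, 0.0014]]
2 [[0.0015, -0.0029, 0.0002], [0.0032, -0.0057, 0.0003], [0.0049, -0.0085, 0.0005], [0.0067, -0.0112, 0.0007], [0.0086, -0.0139, 0.0008], [0.0106, -0.0165, 0.001], [0.0126, -0.019, 0.0011], [0.0148, -0.0215, 0.0012]]
3 [[0.0022, -0.0024, 0.0001], [0.0045, -0.0047, 0.0003], [0.0069, -0.007, 0.0004], [0.0094, -0.0091, 0.0005], [0.0119, -0.0112, 0.0006], [0.0145, -0.0132, 0.0007], [0.0171, -0.0151, 0.0009], [0.0199, -0.0169, 0.001]]
4 [[0.0028, -0.0017, 0.0001], [0.0056, -0.0034, 0.0002], [0.0085, -0.0049, 0.0003], [0.0114, -0.0064, 0.0003], [0.0144, -0.0077, 0.0004], [0.0174, -0.009, 0.0005], [0.0205, -0.0102, 0.0005], [0.0236, -0.0112, 0.0006]]
5 [[0.0031, -0.001, 0.0], [0.0063, -0.0018, 0.0001], [0.0095, -0.0026, 0.0001], [0.0127, -0.0032, 0.0002], [0.0159, -0.0038, 0.0002], [0.0192, -0.0042, 0.0002], [0.0224, -0.0045, 0.0002], [0.0257, -0.0047, 0.0002]]
B 13.3mm [ 0.02656451 -0.00137359]
```

>>> play_rows([
  [[1,-0.0001,-0.0033,0.0002,0],[1,-0.0001,-0.0065,0.0004,0],[1,0,-0.0098,0.0006,0],[1,0.0002,-0.0131,0.0008,0],[1,0.0005,-0.0163,0.001,0],[1,0.0009,-0.0196,0.0012,0],[1,0.0014,-0.0228,0.0014,0],[1,0.0021,-0.026,0.0016,0]],
])

```text
time_s: 17.5
tcp_pos: [0.5152, 0.1952, 0.1621]
eef_rot: [180.0, 0.0, -8.1]
contact_force: [-0.1, -0.7, 0.9]
gripper_width: 0.0199
gripper_force: 30.0
```

>>> play_rows([
  [[1,0.0007,-0.0032,0.0002,0],[1,0.0016,-0.0064,0.0004,0],[1,0.0025,-0.0095,0.0006,0],[1,0.0036,-0.0126,0.0007,0],[1,0.0047,-0.0157,0.0009,0],[1,0.0059,-0.0187,0.0011,0],[1,0.0073,-0.0217,0.0013,0],[1,0.0087,-0.0246,0.0014,0]],
])

```text
time_s: 18.17
tcp_pos: [0.5213, 0.2068, 0.1614]
eef_rot: [180.0, 0.0, -8.1]
contact_force: [-1.2, -0.9, 0.5]
gripper_width: 0.0198
gripper_force: 30.0
```

```bash
python3 -c "
from h import *
feel(12);stage()"
```

```text
18.77 [0.5216, 0.207, 0.1616] [-179.96, -0.03, -8.09] F [-0.63, 1.79, 1.67] w 0.0195 gf 30.0
F mean [-0.11  0.99  1.7 ] se [0.13 0.21 0.13]
stage mm [-33.3  35.1] z mm 161.6
```

>>> play_rows([
  [[1,0.0015,-0.0029,0.0002,0],[1,0.0032,-0.0057,0.0003,0],[1,0.0049,-0.0085,0.0005,0],[1,0.0067,-0.0112,0.0007,0],[1,0.0086,-0.0139,0.0008,0],[1,0.0106,-0.0165,0.001,0],[1,0.0126,-0.019,0.0011,0],[1,0.0148,-0.0215,0.0012,0]],
])

```text
time_s: 19.43
tcp_pos: [0.5302, 0.2164, 0.1608]
eef_rot: [180.0, 0.0, -8.1]
contact_force: [-0.1, -1.5, 1.8]
gripper_width: 0.0197
gripper_force: 30.0
```

>>> play_rows([
  [[1,0.0022,-0.0024,0.0001,0],[1,0.0045,-0.0047,0.0003,0],[1,0.0069,-0.007,0.0004,0],[1,0.0094,-0.0091,0.0005,0],[1,0.0119,-0.0112,0.0006,0],[1,0.0145,-0.0132,0.0007,0],[1,0.0171,-0.0151,0.0009,0],[1,0.0199,-0.0169,0.001,0]],
])

```text
time_s: 20.1
tcp_pos: [0.5413, 0.2233, 0.1604]
eef_rot: [-180.0, 0.0, -8.1]
contact_force: [-1.5, -0.6, 0.9]
gripper_width: 0.0202
gripper_force: 30.0
```

```bash
python3 -c "
from h import *
feel(12);stage()"
```

```text
20.7 [0.5416, 0.2235, 0.1606] [-179.96, -0.05, -8.09] F [1.77, 0.1, 2.36] w 0.0199 gf 30.0
F mean [0.78 0.41 1.67] se [0.14 0.2  0.13]
stage mm [-14.9  53.3] z mm 160.6
```

>>> play_rows([
  [[1,0.0028,-0.0017,0.0001,0],[1,0.0056,-0.0034,0.0002,0],[1,0.0085,-0.0049,0.0003,0],[1,0.0114,-0.0064,0.0003,0],[1,0.0144,-0.0077,0.0004,0],[1,0.0174,-0.009,0.0005,0],[1,0.0205,-0.0102,0.0005,0],[1,0.0236,-0.0112,0.0006,0]],
])

```text
time_s: 21.37
tcp_pos: [0.5538, 0.2272, 0.16]
eef_rot: [180.0, 0.0, -8.1]
contact_force: [-2.1, -0.5, 1.7]
gripper_width: 0.02
gripper_force: 30.0
```

>>> play_rows([
  [[1,0.0031,-0.001,0,0],[1,0.0063,-0.0018,0.0001,0],[1,0.0095,-0.0026,0.0001,0],[1,0.0127,-0.0032,0.0002,0],[1,0.0159,-0.0038,0.0002,0],[1,0.0192,-0.0042,0.0002,0],[1,0.0224,-0.0045,0.0002,0],[1,0.0257,-0.0047,0.0002,0]],
])

```text
time_s: 22.03
tcp_pos: [0.5669, 0.2277, 0.16]
eef_rot: [-180.0, -0.0, -8.1]
contact_force: [-1.9, -0.4, 1.5]
gripper_width: 0.0199
gripper_force: 30.0
```

```bash
python3 -c "
from h import *
feel(12);stage()"
```

```text
22.63 [0.567, 0.2278, 0.1602] [-179.97, -0.04, -8.09] F [1.74, -0.38, 0.95] w 0.0196 gf 30.0
F mean [ 0.74 -0.37  1.54] se [0.24 0.15 0.13]
stage mm [10.1 59.8] z mm 160.2
```

>>> play_rows([
  [[1,0.0033,-0.0002,0,0],[1,0.0066,-0.0003,0,0],[1,0.0099,-0.0005,0,0],[1,0.0132,-0.0007,0,0],[1,0.0165,-0.0009,0,0],[1,0.0198,-0.001,0,0],[1,0.0231,-0.0012,0,0],[1,0.0264,-0.0014,0,0]],
])

```text
time_s: 23.3
tcp_pos: [0.58, 0.2264, 0.1599]
eef_rot: [180.0, 0.0, -8.1]
contact_force: [-2.1, 0.8, 1.3]
gripper_width: 0.0198
gripper_force: 30.0
```

>>> play_rows([
  [[1,0.0033,-0.0002,0,0],[1,0.0066,-0.0003,0,0],[1,0.0099,-0.0005,0,0],[1,0.0132,-0.0007,0,0],[1,0.0165,-0.0009,0,0],[1,0.0198,-0.001,0,0],[1,0.0231,-0.0012,0,0],[1,0.0264,-0.0014,0,0]],
])

```text
time_s: 23.97
tcp_pos: [0.5932, 0.2253, 0.1599]
eef_rot: [180.0, 0.0, -8.1]
contact_force: [-1.6, 0.0, 2.4]
gripper_width: 0.0201
gripper_force: 30.0
```

```bash
python3 -c "
from h import *
feel(8);stage()"
```

```text
24.37 [0.5935, 0.2254, 0.1603] [-179.98, -0.06, -8.09] F [0.68, -1.12, 1.65] w 0.0199 gf 30.0
F mean [ 0.6  -0.37  1.71] se [0.18 0.22 0.13]
stage mm [36.7 59.8] z mm 160.3
```

>>> play_rows([
  [[1,0.0033,-0.0002,0,0],[1,0.0066,-0.0003,0,0],[1,0.0099,-0.0005,0,0],[1,0.0132,-0.0007,0,0],[1,0.0165,-0.0009,0,0],[1,0.0198,-0.001,0,0],[1,0.0231,-0.0012,0,0],[1,0.026,-0.0014,0,0]],
])

```text
time_s: 25.03
tcp_pos: [0.6062, 0.2241, 0.1599]
eef_rot: [180.0, 0.0, -8.1]
contact_force: [-2.1, 0.0, 0.5]
gripper_width: 0.0196
gripper_force: 30.0
```

```bash
python3 -c "
from h import *
feel(6);stage()"
```

```text
25.33 [0.6065, 0.2242, 0.1603] [-179.98, -0.06, -8.09] F [1.01, -0.96, 0.73] w 0.0201 gf 30.0
F mean [ 0.05 -0.36  1.49] se [0.33 0.19 0.19]
stage mm [49.8 59.8] z mm 160.3
```

>>> play_rows([
  [[1,0,0,-0.01,0],[1,0,0,-0.03,0],[1,0,0,-0.06,0],[1,0,0,-0.1,0],[1,0,0,-0.15,0],[1,0,0,-0.19,0],[1,0,0,-0.2,0],[1,0,0,-0.2,0]],
])

```text
time_s: 26.0
tcp_pos: [0.6066, 0.2246, 0.2624]
eef_rot: [-179.9, -0.1, -8.1]
contact_force: [-0.1, -0.2, -1.6]
gripper_width: 0.0196
gripper_force: 30.0
```

```bash
python3 -c "
from h import *
st();im=r.capture('wrist');cv2.imwrite('pics/w6.png',im[:,:,::-1]);go([.5456,-.1595,.262],-8.1)"
```

```text
26.0 [0.6066, 0.2246, 0.2624] [-179.85, -0.15, -8.09] F [-0.09, -0.23, -1.63] w 0.0196 gf 30.0
shares [-0.0111, 0.7769, -0.0039] turn -0.0 len mm 389
```

>>> play_rows([
  [[1,-0.001,0.03,0,0],[1,-0.002,0.08,0,0],[1,-0.002,0.13,0,0],[1,-0.003,0.18,0,0],[1,-0.004,0.23,0,0],[1,-0.004,0.28,0,0],[1,-0.005,0.33,0,0],[1,-0.006,0.39,0,0]],
])

```text
time_s: 26.72
tcp_pos: [0.5743, 0.0303, 0.2583]
eef_rot: [180.0, 0.1, -8.1]
contact_force: [-0.4, -0.2, -0.5]
gripper_width: 0.0203
gripper_force: 30.0
```

>>> play_rows([
  [[1,-0.001,0.06,0,0],[1,-0.002,0.12,0,0],[1,-0.003,0.18,0,0],[1,-0.003,0.24,0,0],[1,-0.004,0.3,0,0],[1,-0.005,0.35,0,0],[1,-0.005,0.38,0,0],[1,-0.005,0.387,0,0]],
])

```text
time_s: 27.38
tcp_pos: [0.544, -0.1621, 0.2583]
eef_rot: [180.0, 0.2, -8.2]
contact_force: [0.3, 0.1, -1.2]
gripper_width: 0.0198
gripper_force: 30.0
```

>>> play_rows([
  [[1,0,0,0,0],[1,0,0,0,0],[1,0,0,0,0],[1,0,0,0,0],[1,0,0,0,0],[1,0,0,0,0],[1,0,0,0,0],[1,0,0,0,0]],
])

```text
time_s: 28.05
tcp_pos: [0.546, -0.1594, 0.26]
eef_rot: [-180.0, -0.0, -8.1]
contact_force: [0.3, -0.5, -1.7]
gripper_width: 0.0197
gripper_force: 30.0
```

```bash
python3 -c "
from h import *
s=st();c=r.camera_info('wrist');im=r.capture('wrist');cv2.imwrite('pics/w7.png',im[:,:,::-1]);go([.5456,-.1595,.262],-8.1)
for f in('w4','w7'):
  im=cv2.imread(f'pics/{f}.png')[:,:,::-1].copy()
  print(f,blobs(im,(100,150,60),(125,255,255),80,(270,120,370,230)),blobs(im,(3,150,90),(20,255,255),80,(290,200,350,255)))
cv2.imwrite('pics/w7v.png',cv2.resize(im[100:320,220:420],None,fx=2.5,fy=2.5,interpolation=2)[:,:,::-1])"
```

```text
28.05 [0.546, -0.1594, 0.26] [-180.0, -0.01, -8.07] F [0.28, -0.5, -1.74] w 0.0197 gf 30.0
shares [-0.0006, 0.0001, -0.004] turn 0.0002 len mm 2
w4 [([299.0, 179.3], 854, [291, 151, 17, 56]), ([337.4, 179.0], 865, [329, 152, 18, 56])] [([319.6, 219.6], 185, [304, 217, 33, 6]), ([319.9, 227.1], 233, [303, 224, 35, 7]), ([319.8, 235.6], 290, [301, 232, 38, 8]), ([319.9, 244.6], 310, [300, 241, 41, 8])]
w7 [([299.0, 177.9], 868, [291, 149, 17, 57]), ([337.5, 178.2], 896, [329, 150, 18, 57])] [([319.6, 219.6], 185, [304, 217, 33, 6]), ([319.8, 227.1], 232, [303, 224, 35, 7]), ([319.8, 235.6], 290, [301, 232, 38, 8]), ([319.8, 244.6], 309, [300, 241, 41, 8])]
```

View pics/w7v.png

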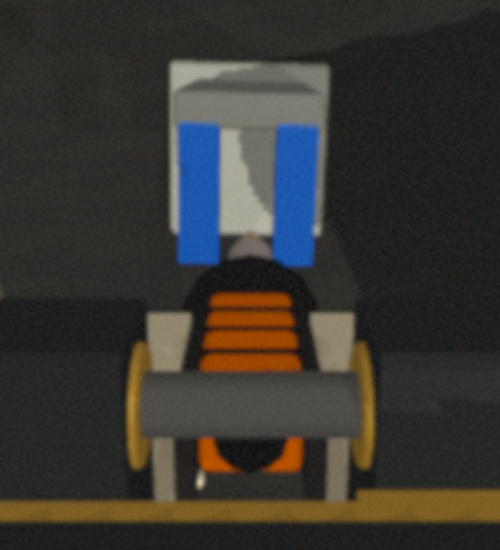

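The grip hasn't slipped, and the fork and probe line up as they did at pickup (tines at columns 299 and 337, probe at 320). I'll lower the probe.

>>> play_rows([
  [[1,0,0,0.01,0],[1,0,0,0.04,0],[1,0,0,0.08,0],[1,0,0,0.12,0],[1,0,0,0.16,0],[1,0,0,0.2,0],[1,0,0,0.225,0],[1,0,0,0.235,0]],
])

```text
time_s: 28.77
tcp_pos: [0.5444, -0.1596, 0.1399]
eef_rot: [180.0, 0.2, -8.1]
contact_force: [-0.0, 0.5, -1.2]
gripper_width: 0.02
gripper_force: 30.0
```

>>> play_rows([
  [[1,0,0,0.004,0],[1,0,0,0.008,0],[1,0,0,0.012,0],[1,0,0,0.015,0],[1,0,0,0.016,0],[1,0,0,0.016,0],[1,0,0,0.016,0],[1,0,0,0.016,0]],
])

```text
time_s: 29.43
tcp_pos: [0.546, -0.1597, 0.1348]
eef_rot: [-180.0, -0.0, -8.1]
contact_force: [-0.6, -1.0, -0.5]
gripper_width: 0.02
gripper_force: 30.0
```

```bash
python3 -c "
from h import *
feel(8);go([.5456,-.1595,.1335],-8.1)"
```

```text
29.83 [0.5458, -0.1597, 0.1344] [180.0, 0.0, -8.1] F [-0.23, -0.06, -1.04] w 0.0194 gf 30.0
F mean [-0.18 -0.05 -1.33] se [0.11 0.16 0.17]
shares [-0.0005, -0.0003, 0.0019] turn 0.0 len mm 1
```

>>> play_rows([
  [[1,-0.0004,0,0.001,0],[1,-0.0004,0,0.002,0],[1,-0.0004,0,0.002,0],[1,-0.0004,0,0.002,0],[0.6,-0.0004,0,0.002,0],[0.4,-0.0004,0,0.002,0],[0.2,-0.0004,0,0.002,0],[0,-0.0004,0,0.002,0]],
])

```text
time_s: 30.5
tcp_pos: [0.5457, -0.1597, 0.1335]
eef_rot: [180.0, -0.0, -8.1]
contact_force: [-0.1, -0.4, 0.5]
gripper_width: 0.0409
gripper_force: 0.0
```

>>> play_rows([
  [[0,0,0,0,0],[0,0,0,0,0],[0,0,0,0,0],[0,0,0,0,0],[0,0,0,0,0],[0,0,0,0,0],[0,0,0,0,0],[0,0,0,0,0]],
])

```text
time_s: 31.17
tcp_pos: [0.5457, -0.1597, 0.1335]
eef_rot: [-180.0, -0.0, -8.1]
contact_force: [-0.4, 0.1, -0.6]
gripper_width: 0.087
gripper_force: 0.0
```

```bash
python3 -c "
from h import *
st()"
```

```text
31.17 [0.5457, -0.1597, 0.1335] [-180.0, -0.0, -8.09] F [-0.44, 0.08, -0.6] w 0.087 gf 0.0
```

Now I'll raise the gripper clear, pull back to the pose of the w3 view and check.

>>> play_rows([
  [[0,0,0,-0.02,0],[0,0,0,-0.06,0],[0,0,0,-0.11,0],[0,0,0,-0.17,0],[0,0,0,-0.22,0],[0,0,0,-0.25,0],[0,-0.03,0,-0.25,0],[0,-0.06,0,-0.25,0]],
])

```text
time_s: 31.83
tcp_pos: [0.5165, -0.1555, 0.2603]
eef_rot: [-180.0, -0.1, -8.1]
contact_force: [-0.1, 0.6, -0.0]
gripper_width: 0.0877
gripper_force: 0.0
```

>>> play_rows([
  [[0,-0.05,0,0,0],[0,-0.1,0,0,0],[0,-0.125,-0.015,0,0],[0,-0.125,-0.015,0,0],[0,-0.125,-0.015,0,0],[0,-0.125,-0.015,0,0],[0,-0.125,-0.015,0,0],[0,-0.125,-0.015,0,0]],
])

```text
time_s: 32.5
tcp_pos: [0.4558, -0.1393, 0.2583]
eef_rot: [180.0, 0.0, -8.1]
contact_force: [0.5, 0.3, 0.4]
gripper_width: 0.0875
gripper_force: 0.0
```

```bash
python3 - <<'E'
from h import *
import pickle
s=st();c=r.camera_info('wrist');im=r.capture('wrist');cv2.imwrite('pics/w8.png',im[:,:,::-1])
c3=pickle.load(open('w3.pkl','rb'));im3=cv2.imread('pics/w3.png')[:,:,::-1].copy()
for k,i in((c3,im3),(c,im)):
    for b in blobs(i,(3,150,90),(20,255,255),80,(270,30,390,180)): print("or",b,onz(k,*b[0],.172).round(4))
    for b in blobs(i,(100,150,60),(125,255,255),300,(270,30,390,180)): print("bl",b,onz(k,*b[0],.115).round(4))
E
```

```text
32.5 [0.4558, -0.1393, 0.2583] [179.99, 0.03, -8.1] F [0.49, 0.28, 0.45] w 0.0875 gf 0.0
or ([327.3, 90.0], 511, [315, 76, 26, 28]) [ 0.5448 -0.1587  0.172 ]
bl ([304.8, 83.8], 1053, [297, 53, 19, 65]) [ 0.5588 -0.1394  0.115 ]
bl ([347.9, 84.7], 1038, [338, 54, 20, 65]) [ 0.552  -0.1818  0.115 ]
or ([328.4, 91.1], 512, [316, 77, 27, 28]) [ 0.545  -0.1606  0.172 ]
bl ([304.1, 85.3], 1133, [296, 53, 19, 67]) [ 0.5587 -0.1397  0.115 ]
bl ([347.3, 85.5], 983, [337, 54, 20, 67]) [ 0.5525 -0.1822  0.115 ]
```

The probe hangs upright in the fork, within 2 mm of where it started, and the gripper is clear of it. I'm handing in.

```bash
python3 -c "
from plant import r
print(r.close_job())"
```

```text
the job is handed in; nothing more can be done
None
```

I traced the channel from the green to the red end with light contact at every force check, hung the probe back in the fork, released it, and handed the job in at about 32.5 s; no verdict came back.

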